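# Pack the kiln shelf with mugs in two rows

### The job

Finish packing the kiln shelf: take the three small mugs off the ware board and stand them gently in the three empty places, so that the shelf holds two straight, evenly spaced rows of three, every handle pointing to the front edge like the three mugs already there. The glaze is raw, so no mug may touch another pot or a kiln post on the way or at the end. Leave the three packed mugs, the posts, the glaze tub and the tall mug (too tall for this shelf) where they are.

Things in the scene. Friction and masses are not known exactly. Their poses are not given: they have to be found in the camera images.
- kiln: base of a small top-hat kiln, fixed: grey steel casing 330 x 410 mm, firebrick, and on top a flat kiln shelf 290 mm (its x) x 385 mm (its y), top face 60 mm above the origin. Origin at the centre of its underside on the bench. Its front is the long edge at its -x, towards the robot. On either side of the robot, turned up to 0.18 rad.
- kiln_shelf (a point): centre of the kiln shelf's top face; axes as the kiln's. The two straight rows of three run along y: the mugs' axes belong at x = -57 mm (front row) and +57 mm (back row), y = -98, 0 and +98 mm from here. Three of these six places, any three, are already filled.
- board: plywood ware board, fixed, 260 mm (its x) x 360 mm (its y), top face 20 mm above the bench, on the side of the robot where the kiln is not. Origin at the centre of its underside on the bench; turned up to 0.18 rad.
- mug_a: small straight stoneware mug, off-white raw glaze, bare clay foot: 64 mm diameter, 82 mm high, wall 4.5 mm, 0.15 to 0.31 kg. Origin on its axis at the underside, z up; handle along its own +x to 62 mm from the axis, 11 mm wide, heights 12 to 73 mm. Starts upright on the ware board, to be packed in any empty place; handle up to 1.3 rad either side of the board's -x.
- mug_b: small straight stoneware mug, off-white raw glaze, bare clay foot: 64 mm diameter, 82 mm high, wall 4.5 mm, 0.15 to 0.31 kg. Origin on its axis at the underside, z up; handle along its own +x to 62 mm from the axis, 11 mm wide, heights 12 to 73 mm. Starts upright on the ware board, to be packed in any empty place; handle up to 1.3 rad either side of the board's -x.
- mug_c: small straight stoneware mug, off-white raw glaze, bare clay foot: 64 mm diameter, 82 mm high, wall 4.5 mm, 0.15 to 0.31 kg. Origin on its axis at the underside, z up; handle along its own +x to 62 mm from the axis, 11 mm wide, heights 12 to 73 mm. Starts upright on the ware board, to be packed in any empty place; handle up to 1.3 rad either side of the board's -x.
- mug_d: small straight stoneware mug, off-white raw glaze, bare clay foot: 64 mm diameter, 82 mm high, wall 4.5 mm, 0.15 to 0.31 kg. Origin on its axis at the underside, z up; handle along its own +x to 62 mm from the axis, 11 mm wide, heights 12 to 73 mm. Already stands in one of the six places on the kiln shelf, handle to the front (within 5 degrees); stays there.
- mug_e: small straight stoneware mug, off-white raw glaze, bare clay foot: 64 mm diameter, 82 mm high, wall 4.5 mm, 0.15 to 0.31 kg. Origin on its axis at the underside, z up; handle along its own +x to 62 mm from the axis, 11 mm wide, heights 12 to 73 mm. Already stands in one of the six places on the kiln shelf, handle to the front (within 5 degrees); stays there.
- mug_f: small straight stoneware mug, off-white raw glaze, bare clay foot: 64 mm diameter, 82 mm high, wall 4.5 mm, 0.15 to 0.31 kg. Origin on its axis at the underside, z up; handle along its own +x to 62 mm from the axis, 11 mm wide, heights 12 to 73 mm. Already stands in one of the six places on the kiln shelf, handle to the front (within 5 degrees); stays there.
- mug_a_handle (a point): middle of the handle of mug_a, 56 mm from the mug's axis along its +x, 45 mm above its underside
- mug_b_handle (a point): middle of the handle of mug_b, 56 mm from the mug's axis along its +x, 45 mm above its underside
- mug_c_handle (a point): middle of the handle of mug_c, 56 mm from the mug's axis along its +x, 45 mm above its underside
- tall_mug: mug of the same make (64 mm diameter, handle along its own +x to 62 mm from the axis, heights 12 to 107 mm) but 115 mm high, on the ware board among the others; higher than the kiln posts, it is not part of this load and stays. Handle up to 1.3 rad either side of the board's -x. Origin on its axis at the underside.
- post_a: a loose square kiln post (prop), 32 x 32 mm, 95 mm high, 0.2 kg, standing on the kiln shelf near the front corner at the kiln's -x, -y; the next shelf will rest on it. Origin at the centre of its underside.
- post_b: a loose square kiln post (prop), 32 x 32 mm, 95 mm high, 0.2 kg, standing on the kiln shelf near the front corner at the kiln's -x, +y; the next shelf will rest on it. Origin at the centre of its underside.
- post_c: a loose square kiln post (prop), 32 x 32 mm, 95 mm high, 0.2 kg, standing on the kiln shelf at the middle of the back edge, at the kiln's +x; the next shelf will rest on it. Origin at the centre of its underside.
- glaze_tub: a lidded plastic glaze tub, 102 mm across, 87 mm high, on the bench beyond the work. Origin at the centre of its underside. Leave it alone.
Not all that is in view belongs to the job. What is shaped like the post_a but blue or orange is not meant. What is shaped like the mug_a but orange is not meant.

How it is judged:
At the end, for the whole second after the job is handed in: All six places filled: mug_a to mug_c each have the axis within 12 mm of a place along kiln x and y, foot on the shelf (4 mm), upright (0.06 rad), handle to the front within 0.26 rad, at rest. Tall mug, posts and the three packed mugs upright, within 10 mm of their starts; glaze tub 30 mm (((x of mug_a in the frame of kiln between -0.069 and -0.045 m and x of mug_a_handle in the frame of kiln below -0.087 m) or (x of mug_a in the frame of kiln between 0.045 and 0.069 m and x of mug_a_handle in the frame of kiln below 0.027 m)) and (y of mug_a in the frame of kiln between -0.11 and -0.086 m or y of mug_a in the frame of kiln between -0.012 and 0.012 m or y of mug_a in the frame of kiln between 0.086 and 0.11 m) and z of mug_a in the frame of kiln between 0.056 and 0.064 m and angle between the x axis of each of mug_a, mug_b, mug_c and the x axis of kiln, either way round below 0.26 rad and angle between each of mug_a, mug_b, mug_c, mug_d, mug_e, mug_f, tall_mug, post_a, post_b, post_c's own z axis and vertical below 0.06 rad and linear speed of each of mug_a, mug_b, mug_c below 0.02 m/s and ((x of mug_b in the frame of kiln between -0.069 and -0.045 m and x of mug_b_handle in the frame of kiln below -0.087 m) or (x of mug_b in the frame of kiln between 0.045 and 0.069 m and x of mug_b_handle in the frame of kiln below 0.027 m)) and (y of mug_b in the frame of kiln between -0.11 and -0.086 m or y of mug_b in the frame of kiln between -0.012 and 0.012 m or y of mug_b in the frame of kiln between 0.086 and 0.11 m) and z of mug_b in the frame of kiln between 0.056 and 0.064 m and ((x of mug_c in the frame of kiln between -0.069 and -0.045 m and x of mug_c_handle in the frame of kiln below -0.087 m) or (x of mug_c in the frame of kiln between 0.045 and 0.069 m and x of mug_c_handle in the frame of kiln below 0.027 m)) and (y of mug_c in the frame of kiln between -0.11 and -0.086 m or y of mug_c in the frame of kiln between -0.012 and 0.012 m or y of mug_c in the frame of kiln between 0.086 and 0.11 m) and z of mug_c in the frame of kiln between 0.056 and 0.064 m and distance of each of mug_d, mug_e, mug_f, tall_mug, post_a, post_b, post_c from where it was at the start of the episode below 0.01 m and distance of glaze_tub from where it was at the start of the episode below 0.03 m); the robot touches nothing.
It fails at once if a mug being packed touches another pot or a post ((contact force between mug_a and mug_b above 0.3 N or contact force between any of mug_a, mug_b and mug_c above 0.3 N or contact force between any of mug_a, mug_b, mug_c and mug_d above 0.3 N or contact force between any of mug_a, mug_b, mug_c and mug_e above 0.3 N or contact force between any of mug_a, mug_b, mug_c and mug_f above 0.3 N or contact force between any of mug_a, mug_b and tall_mug above 0.3 N or contact force between any of mug_a, mug_b and post_a above 0.3 N or contact force between any of mug_a, mug_b and post_b above 0.3 N or contact force between any of mug_a, mug_b and post_c above 0.3 N) or (contact force between mug_c and tall_mug above 0.3 N or contact force between mug_c and post_a above 0.3 N or contact force between mug_c and post_b above 0.3 N or contact force between mug_c and post_c above 0.3 N)).
It fails at once if a mug is dropped, thrown or knocked over: it moves faster than 0.45 m/s while the fingers do not hold it (a fall of about 10 mm) ((linear speed of mug_a above 0.45 m/s and contact force between the fingers and mug_a below 0.05 N) or (linear speed of mug_b above 0.45 m/s and contact force between the fingers and mug_b below 0.05 N) or (linear speed of mug_c above 0.45 m/s and contact force between the fingers and mug_c below 0.05 N)).
It fails at once if one of the three mugs already on the shelf, the tall mug or a post is shifted by more than 10 mm (distance of any of mug_d, mug_e, mug_f, tall_mug, post_a, post_b, post_c from where it was at the start of the episode above 0.01 m).
It fails at once if the glaze tub is shifted by more than 30 mm (distance of glaze_tub from where it was at the start of the episode above 0.03 m).
It also fails if it takes over 67 s, if anything falls off the work surface, if the arm or the gripper's body presses on something with over 40 N, if the wrist force passes 120 N, or if a joint passes its speed limit or range.

### The arm

A 7-joint arm with a two-finger parallel gripper is mounted at the origin on the work surface. World frame = base frame: x ahead of the robot, y to its left, z up, the work surface at z = 0. Lengths are in m, angles in rad, forces in N, time in s.
With the tool pointing down it reaches from about 0.4 to 0.85 m from the base axis. Payload 10.4 kg.
Tool frame: the origin (TCP) lies midway between the tips of the shut fingers; the grasp point (between the pads) lies 19 mm behind it; z points along the fingers, y is the direction in which the jaws open and shut (so a half turn about z gives the same grasp; the last joint's range is limited). The gripper opens to 87 mm and grips with 3 to 60 N. Pads are 19 mm wide; open, the fingers measure 117 mm over their backs; the gripper's body (75 mm by 190 mm) begins 51 mm behind the grasp point.
Start: joints at [-1.237, 0.332, -0.065, 1.46, 0.022, 1.35, -0.088], TCP at [0.218, 0.586, 0.223] pointing down, gripper open.
Joint ranges: [-2.6, 2.6], [-0.5, 2.12], [-1.47, 1.34], [0.16, 2.42], [-1.27, 4.41], [0.06, 2.06], [-2.6, 2.6]. Speed limits (rad/s): [2.22, 2.22, 2.79, 2.79, 3.14, 3.14, 3.14].

### API

Orientations are given as a unit quaternion [x, y, z, w].
In Python, from bench import r gives the robot as it stands.
- The arm moves only by the tool step_arm, never from a script. Its argument "increments" is a list of rows, each a list of 2 entries, a list of its own where there are three numbers: the shift along the tool's x, y, z in m, then the turn, a rotation vector about the tool's x, y, z in rad. A call has 1 to 5 rows; each row is the pose to reach, as a shift and turn from the pose measured when the call began, along the tool's axes at that moment; what a row does not reach only later rows make up. A row lasts 1/10 s, in which the tool goes at most 50 mm and 8.59 degrees, less where a joint would pass 70% of its speed; a pose out of reach is approached as far as the arm can. A call with a gripper value outside its range is refused whole. "hand" is the closure, from -1 (fully open) to 1 (shut), so that 0 is half open, set as the call begins (left out, the last holds). The fingers move at their own pace and stop on an object; "grip_force" is the grip in N (left out, the last holds). Time passes only in rows, so rows that repeat a pose let the fingers close. It gives the time, the measured TCP pose, the force and the opening at its end, in the units of the state.
- r.read_state(): the state, without advancing time (a new reading comes with each control period).
- r.camera(name): name is "scene" or "top" or "wrist"; returns a dict with "pixels" (384x512x3 uint8, blue, green, red), "camera_matrix" (3x3 intrinsics, pixels), "extrinsics" (4x4, takes a point from camera to world coordinates). Camera axes: x right, y up, looking along -z (the intrinsics and any distortion apply to the point x, -y, -z); pixel columns grow to the right and rows downward; lengths in m; the calibration is good to about 2 mm. A picture is of the moment at which its call begins. There is no depth.
- r.close_job(): hands the job in, once; it reports no verdict.
The state is a dict: "time": time; "joint_positions": joint angles; "joint_vel": joint speeds; "joint_torque": joint torques, N m; "ee_pos": TCP position; "eef_rot": TCP orientation; "ft_force": force on the tool from outside, world axes, zero at the start; "torque": the same for the moment, N m; "width": finger opening in m.
Only numpy, scipy, OpenCV 4.12 (cv2) and the standard library are available. Lean on these libraries where they do the work, as an engineer would, in place of code of your own. Each camera call takes 0.05 s, during which the arm holds its last target.

## Working session

There is one attempt and no reset: what is moved stays moved. The work goes in short steps, Python scripts to look and compute and a tool call to move; the robot and the scene stay as the last step left them, time stands still between calls to the robot, and variables do not carry over. Pictures are saved under pics/ and viewed, and the job is handed in when it is done.

Besides the shell and the picture viewer there is one more tool, called as a command line: name --argument value ..., lists and objects as JSON in quotes. step_arm: Moves the arm, as the interface text tells. Its arguments: {"type":"object","properties":{"increments":{"type":"array"},"hand":{"type":"number"},"grip_force":{"type":"number"}},"required":["increments"]}

```bash
mkdir -p pics; ls
python3 - <<'E'
from bench import r
import cv2
s=r.read_state()
for k in s: print(k,s[k])
for n in ("scene","top","wrist"):
    c=r.camera(n); cv2.imwrite(f"pics/{n}0.png",c["pixels"]); print(n,c["camera_matrix"],c["extrinsics"], [k for k in c])
E
```

```text
pics
time 0.0
joint_positions [-1.23658588  0.3328845  -0.06468301  1.46091964  0.02163783  1.34989326
 -0.08848413]
joint_vel [-8.92370611e-04 -8.73835425e-05 -8.18493713e-06  5.55700619e-04
  5.09157517e-04 -2.77955408e-04  2.31272572e-04]
joint_torque [-6.10120915e-04 -6.23244452e+01  2.42276082e-02 -3.89921844e+01
 -6.14090497e-02  3.92022240e-02  9.85787460e-05]
ee_pos [0.21820021 0.58527339 0.22175637]
eef_rot [ 1.77446191e-01  9.84130252e-01 -7.00506214e-04 -7.22277998e-05]
ft_force [-0.22123123 -0.34811388 -0.43374695]
torque [ 0.01095652  0.01514993 -0.0058288 ]
width 0.08723643095845662
scene [[442.8192232    0.         249.8010861 ]
 [  0.         442.8192232  185.31307219]
 [  0.           0.           1.        ]] [[ 0.32457851 -0.77388761  0.54382603  1.17624452]
 [ 0.9458397   0.26191019 -0.19180801 -0.25993105]
 [ 0.00600426  0.57662901  0.81698405  1.04091754]
 [ 0.          0.          0.          1.        ]] ['pixels', 'camera_matrix', 'extrinsics']
top [[351.04093238   0.         255.40559945]
 [  0.         351.04093238 188.10375613]
 [  0.           0.           1.        ]] [[ 1.63471263e-02  9.92988870e-01 -1.17072096e-01  3.94429469e-01]
 [-9.99728981e-01  1.81734590e-02  1.45495528e-02 -9.08880815e-04]
 [ 1.65751489e-02  1.16802524e-01  9.93016835e-01  1.25729639e+00]
 [ 0.00000000e+00  0.00000000e+00  0.00000000e+00  1.00000000e+00]] ['pixels', 'camera_matrix', 'extrinsics']
wrist [[318.89173971   0.         257.61793845]
 [  0.         318.89173971 189.75005613]
 [  0.           0.           1.        ]] [[ 0.34836984 -0.9049078  -0.24450016  0.15169077]
 [ 0.93735557  0.33582785  0.09265092  0.61117527]
 [-0.00173058 -0.26146037  0.96521266  0.38524233]
 [ 0.          0.          0.          1.        ]] ['pixels', 'camera_matrix', 'extrinsics']
```

View pics/scene0.png

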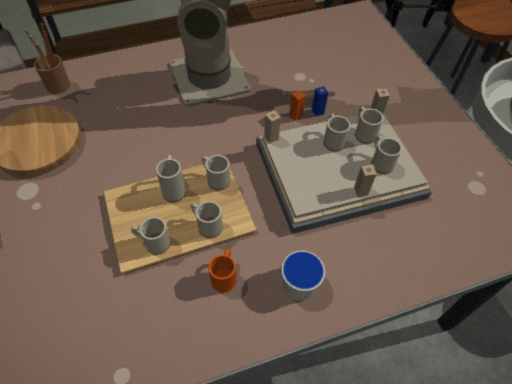

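View pics/top0.png

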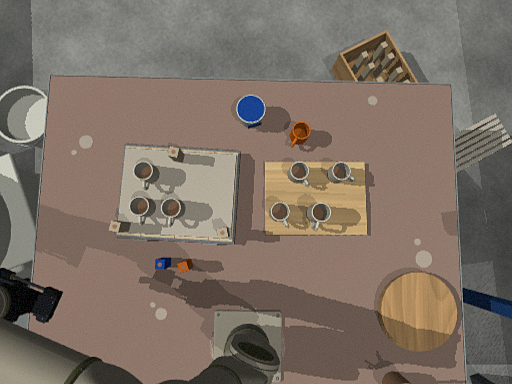

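View pics/wrist0.png

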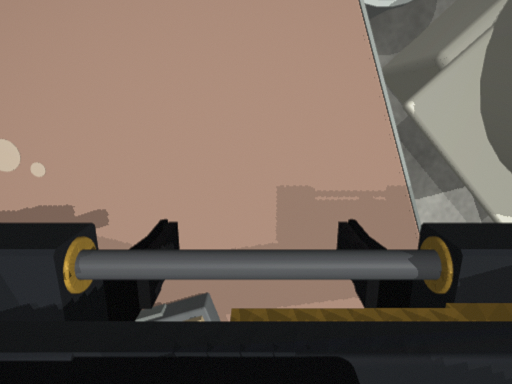

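```bash
cat > h.py <<'E'
import numpy as np, cv2
from bench import r
def proj(c,P):
    P=np.atleast_2d(P); E=np.linalg.inv(c["extrinsics"]); q=P@E[:3,:3].T+E[:3,3]
    q=q*[1,-1,-1]; u=q@c["camera_matrix"].T; return u[:,:2]/u[:,2:]
def ray(c,uv):
    K=c["camera_matrix"]; d=np.linalg.inv(K)@[uv[0],uv[1],1]; d=d*[1,-1,-1]
    d=c["extrinsics"][:3,:3]@d; return c["extrinsics"][:3,3],d
def plane(c,uv,z):
    o,d=ray(c,uv); return o+d*(z-o[2])/d[2]
E
python3 - <<'E'
from h import *
import pickle
C={n:r.camera(n) for n in("top","scene")}
pickle.dump(C,open("c0.pkl","wb"))
t=C["top"]["pixels"]
cv2.imwrite("pics/t_board.png",cv2.resize(t[150:245,255:375],None,fx=6,fy=6,interpolation=cv2.INTER_CUBIC))
cv2.imwrite("pics/t_kiln.png",cv2.resize(t[138:250,108:246],None,fx=5,fy=5,interpolation=cv2.INTER_CUBIC))
s=C["scene"]["pixels"]
cv2.imwrite("pics/s_board.png",cv2.resize(s[145:270,100:260],None,fx=4,fy=4,interpolation=cv2.INTER_CUBIC))
E
```

```text
(no output)
```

View pics/t_board.png

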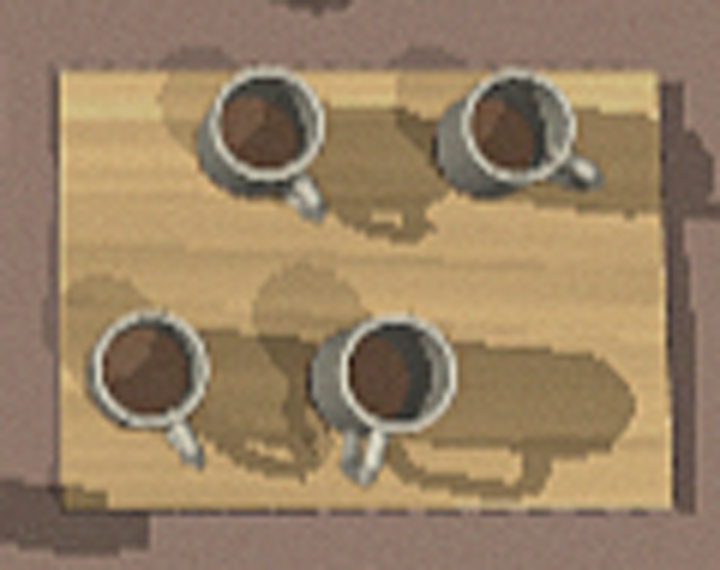

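View pics/t_kiln.png

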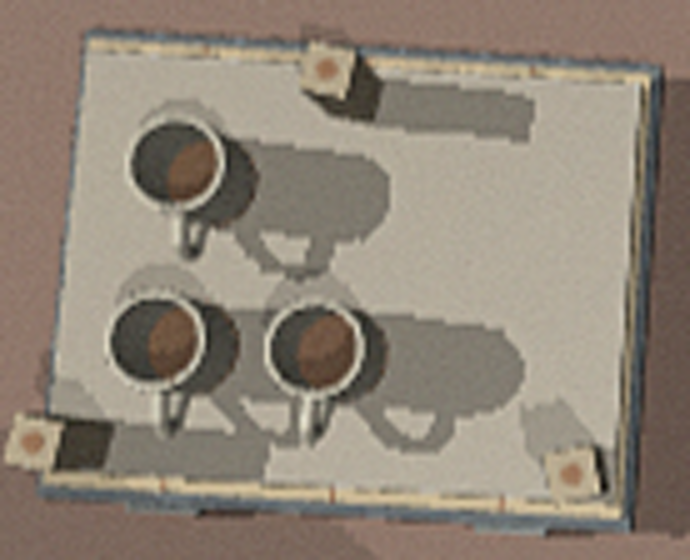

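View pics/s_board.png

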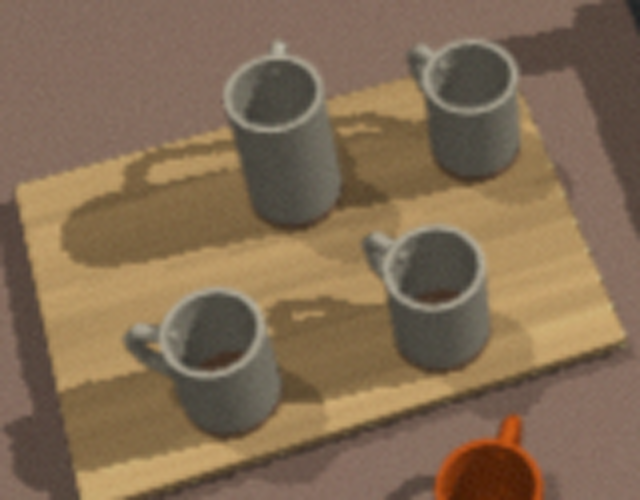

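```bash
cat > m.py <<'E'
from h import *
import pickle
C=pickle.load(open("c0.pkl","rb")); c=C["top"]; t=c["pixels"]
def circles(c,u0,v0,w,hh,zr,f=6):
    g=cv2.cvtColor(c["pixels"][v0:v0+hh,u0:u0+w],cv2.COLOR_BGR2GRAY)
    g=cv2.resize(g,None,fx=f,fy=f,interpolation=cv2.INTER_CUBIC)
    d=1.257-zr; R=351*.032/d*f
    cs=cv2.HoughCircles(g,cv2.HOUGH_GRADIENT,1.5,80,param1=120,param2=25,minRadius=int(R-5),maxRadius=int(R+6))
    out=[]
    for x,y,rr in cs[0]:
        uv=((x+.5)/f-.5+u0,(y+.5)/f-.5+v0); out.append((uv,rr/R,plane(c,uv,zr)))
    return out
for nm,a in (("board",(255,150,120,95,.102)),("kiln",(108,138,138,112,.142))):
    print(nm)
    for o in circles(c,*a): print(np.round(o[0],1),round(o[1],2),np.round(o[2],4))
# shelf mask
hsv=cv2.cvtColor(t,cv2.COLOR_BGR2HSV)
print(hsv[180,200],hsv[240,150], hsv[165,235],hsv[145,200],hsv[240,200])
for n,(u0,v0,w,hh) in {"kiln":(100,130,150,125)}.items():
    pass
E
python3 m.py
```

```text
board
[299.2 170. ] 0.98 [ 0.5944 -0.1632  0.102 ]
[320.7 212. ] 1.02 [ 0.4554 -0.2345  0.102 ]
[278.7 211. ] 1.08 [ 0.4563 -0.0958  0.102 ]
[341.  170.5] 0.97 [ 0.5953 -0.3033  0.102 ]
kiln
[170.2 207.5] 0.99 [0.4593 0.2515 0.142 ]
[139. 207.] 0.97 [0.4592 0.35   0.142 ]
[141.7 169.5] 1.08 [0.5794 0.3478 0.142 ]
[ 20  32 175] [12 94 76] [ 23  40 114] [ 11  63 142] [ 84  12 103]
```

```bash
cat >> h.py <<'E'
from scipy.spatial.transform import Rotation as Ro
def goal_R(psi):
    # tool z down, tool y axis at world angle psi
    y=np.array([np.cos(psi),np.sin(psi),0]); z=np.array([0,0,-1.]); x=np.cross(y,z)
    return np.stack([x,y,z],1)
def inc(p,psi,verbose=True):
    s=r.read_state(); R=Ro.from_quat(s["eef_rot"]).as_matrix(); p0=np.array(s["ee_pos"])
    d=R.T@(np.array(p)-p0); w=Ro.from_matrix(R.T@goal_R(psi)).as_rotvec()
    y=R[:,1]
    print("t",round(s["time"],2),"pos",np.round(p0,4),"psi",round(np.degrees(np.arctan2(y[1],y[0])),2),"q",np.round(s["joint_positions"],2),"w",round(s["width"],4),"F",np.round(s["ft_force"],1))
    print("INC",np.round(d,4).tolist(),np.round(w,4).tolist())
E
python3 -c "
from h import *
inc([.56,.26,.45],np.radians(87))"
```

```text
t 0.25 pos [0.2183 0.5855 0.2222] psi 69.56 q [-1.24  0.33 -0.06  1.46  0.02  1.35 -0.09] w 0.087 F [-0.2  0.2  0.1]
INC [-0.4339, -0.1858, -0.2277] [-0.0006, -0.0001, -0.3044]
```

step_arm --increments '[[[0, 0, -0.05], [0, 0, 0]], [[-0.02, -0.01, -0.1], [0, 0, -0.05]], [[-0.06, -0.03, -0.13], [0, 0, -0.1]], [[-0.1, -0.05, -0.16], [0, 0, -0.15]], [[-0.14, -0.07, -0.18], [0, 0, -0.2]]]' --hand -1 --grip_force 25

```text
time: 0.75
ee_pos: [0.319, 0.4772, 0.3994]
eef_rot: [0.077, 0.997, 0.0, 0.0]
ft_force: [1.4, 0.8, 0.9]
width: 0.0867
```

```bash
python3 -c "
from h import *
inc([.56,.26,.45],np.radians(87))"
```

```text
t 0.75 pos [0.319  0.4772 0.3994] psi 81.2 q [-1.06  0.19 -0.    1.27  0.    1.68  0.36] w 0.0867 F [1.4 0.8 0.9]
INC [-0.2714, -0.1778, -0.0507] [0.0009, 0.0003, -0.1012]
```

step_arm --increments '[[[-0.04, -0.027, -0.01], [0, 0, -0.03]], [[-0.08, -0.053, -0.02], [0, 0, -0.06]], [[-0.12, -0.08, -0.03], [0, 0, -0.08]], [[-0.16, -0.105, -0.04], [0, 0, -0.1]], [[-0.2, -0.13, -0.05], [0, 0, -0.1]]]'

```text
time: 1.25
ee_pos: [0.4978, 0.3166, 0.45]
eef_rot: [0.026, 1.0, 0.001, 0.0]
ft_force: [1.1, 1.1, -0.6]
width: 0.0869
```

step_arm --increments '[[[-0.04, -0.027, 0], [0, 0, 0]], [[-0.07, -0.047, 0], [0, 0, 0]], [[-0.07, -0.047, 0], [0, 0, 0]]]'

```text
time: 1.55
ee_pos: [0.5688, 0.261, 0.4487]
eef_rot: [0.03, 1.0, -0.001, 0.0]
ft_force: [0.0, 0.0, 0.9]
width: 0.0871
```

```bash
python3 -c "
from h import *
import pickle
inc([.56,.26,.45],np.radians(87))
c=r.camera('wrist'); pickle.dump(c,open('wk.pkl','wb')); cv2.imwrite('pics/wk.png',c['pixels']); print(c['extrinsics'])"
```

```text
t 1.55 pos [0.5688 0.261  0.4487] psi 86.53 q [-0.65  0.34  0.22  1.   -0.07  1.81  1.05] w 0.0871 F [0.  0.  0.9]
INC [0.0087, -0.0015, -0.0013] [-0.0021, 0.0007, -0.0082]
[[ 0.05954639 -0.96341088 -0.26133065  0.49780006]
 [ 0.99822162  0.05673589  0.01829298  0.26648902]
 [-0.00279683 -0.26195519  0.96507599  0.61206665]
 [ 0.          0.          0.          1.        ]]
```

View pics/wk.png

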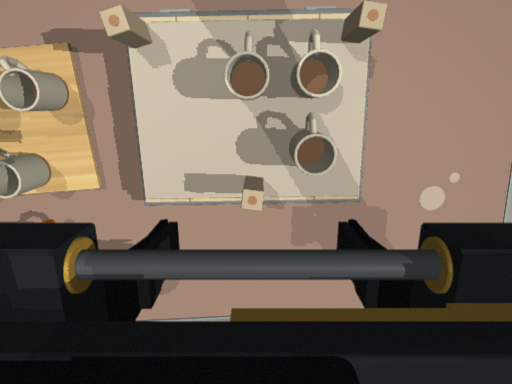

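Run:
```python
from h import *
import pickle
c=pickle.load(open('wk.pkl','rb')); p=c['pixels']
cv2.imwrite('pics/wk_a.png',cv2.resize(p[0:70,95:395],None,fx=2.6,fy=2.6,interpolation=cv2.INTER_CUBIC))
cv2.imwrite('pics/wk_b.png',cv2.resize(p[150:220,95:395],None,fx=2.6,fy=2.6,interpolation=cv2.INTER_CUBIC))
hsv=cv2.cvtColor(p,cv2.COLOR_BGR2HSV)
for col in (200,340): print([tuple(map(int,hsv[v,col])) for v in range(8,30,2)])
for col in (200,300): print([tuple(map(int,hsv[v,col])) for v in range(186,212,2)])
print([tuple(map(int,hsv[130,v])) for v in range(126,156,2)]);print([tuple(map(int,hsv[130,v])) for v in range(350,376,2)])
```

```text
[(11, 73, 140), (11, 72, 139), (60, 2, 103), (100, 14, 107), (20, 66, 177), (20, 73, 193), (20, 70, 219), (20, 40, 196), (20, 40, 208), (19, 42, 208), (20, 41, 206)]
[(13, 44, 132), (90, 10, 128), (70, 6, 131), (20, 70, 218), (20, 71, 222), (20, 54, 194), (22, 39, 145), (20, 40, 145), (20, 40, 146), (20, 42, 145), (19, 42, 146)]
[(19, 44, 144), (20, 43, 143), (20, 42, 144), (20, 44, 146), (19, 44, 203), (19, 43, 201), (19, 68, 213), (20, 75, 222), (53, 8, 136), (12, 32, 118), (12, 74, 166), (11, 74, 166), (11, 72, 166)]
[(20, 43, 173), (19, 41, 174), (19, 43, 174), (19, 43, 180), (19, 43, 201), (20, 61, 197), (20, 76, 222), (30, 14, 142), (12, 11, 120), (11, 75, 166), (11, 73, 150), (11, 71, 144), (11, 71, 143)]
[(11, 73, 118), (10, 72, 117), (10, 70, 117), (11, 74, 117), (11, 74, 117), (10, 9, 85), (20, 42, 201), (19, 42, 206), (21, 43, 206), (20, 43, 207), (20, 41, 204), (19, 42, 206), (20, 42, 205), (20, 41, 204), (19, 42, 205)]
[(19, 43, 203), (19, 43, 203), (20, 42, 201), (19, 43, 204), (20, 43, 202), (19, 41, 203), (21, 33, 208), (50, 6, 135), (11, 70, 165), (10, 71, 166), (11, 73, 165), (11, 71, 165), (10, 71, 166)]
```

View pics/wk_a.png

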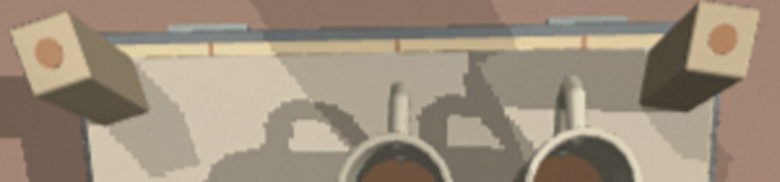

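View pics/wk_b.png

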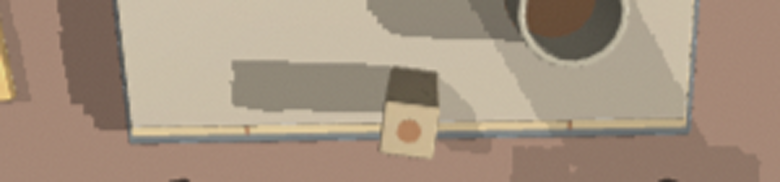

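```bash
cat > k.py <<'E'
from h import *
import pickle
c=pickle.load(open('wk.pkl','rb')); p=c['pixels']
hsv=cv2.cvtColor(p,cv2.COLOR_BGR2HSV).astype(int)
sh=(abs(hsv[...,0]-20)<=4)&(abs(hsv[...,1]-42)<=12)&(hsv[...,2]>90)
def edge(seq): # first index where 4 in a row True
    for i in range(len(seq)-4):
        if all(seq[i:i+4]): return i
F=[];B=[];L=[];Rr=[]
for u in range(155,350,3):
    i=edge(sh[8:40,u]); 
    if i is not None: F.append((u,8+i-.5))
for u in list(range(160,236,3))+list(range(270,352,3)):
    i=edge(sh[214:180:-1,u]); 
    if i is not None: B.append((u,214-i+.5))
for v in range(60,190,3):
    i=edge(sh[v,118:170]); 
    if i is not None: L.append((118+i-.5,v))
    i=edge(sh[v,385:340:-1]); 
    if i is not None: Rr.append((385-i+.5,v))
def fit(P,z=.06):
    X=np.array([plane(c,q,z)[:2] for q in P]); 
    for _ in range(3):
        m=np.median(X,0) if 0 else X.mean(0); U,S,V=np.linalg.svd(X-m); n=V[1]; e=(X-m)@n; X=X[abs(e)<max(.002,1.5*np.std(e))]
    return m,V[0],n,np.std(e),len(X)
for nm,P in zip("FBLR",(F,B,L,Rr)):
    m,d,n,s,k=fit(P); 
    if d[np.argmax(abs(d))]<0:d=-d
    print(nm,np.round(m,4),"ang",round(np.degrees(np.arctan2(d[1],d[0])),2),round(s,4),k)
    globals()["f"+nm]=(m,d)
yd=fF[1]+fB[1]; xd=fL[1]+fR[1]; aY=np.arctan2(yd[1],yd[0])-np.pi/2; aX=np.arctan2(xd[1],xd[0])
th=(aY*1.3+aX)/2.3; ex=np.array([np.cos(th),np.sin(th)]); ey=np.array([-ex[1],ex[0]])
xf,xb=fF[0]@ex,fB[0]@ex; yl,yr=fL[0]@ey,fR[0]@ey
print("yaw",np.degrees([aY,aX,th]),"size",xb-xf,yr-yl,"centre",(xf+xb)/2*ex+(yl+yr)/2*ey)
K0=(xf+xb)/2*ex+(yl+yr)/2*ey
np.savez("kiln.npz",K0=K0,th=th)
for x in(-.057,.057):
    for y in(-.098,0,.098):
        P=K0+x*ex+y*ey; print((x,y),np.round(P,4),"rim px",np.round(proj(c,[*P,.142]),1))
E
python3 k.py
```

```text
F [0.371  0.2573] ang 87.55 0.0004 63
B [0.6598 0.2524] ang 87.58 0.0006 54
L [0.5223 0.0574] ang -2.44 0.0006 44
R [0.5452 0.442 ] ang -2.49 0.0008 44
yaw [-2.43114609 -2.4632636  -2.44511023] size 0.2887151518953286 0.38519581310469186 centre [0.51518667 0.25048334]
(-0.057, -0.098) [0.4541 0.155 ] rim px [[176.8  75.7]]
(-0.057, 0) [0.4582 0.2529] rim px [[247.1  74.4]]
(-0.057, 0.098) [0.4624 0.3508] rim px [[317.7  73.1]]
(0.057, -0.098) [0.568  0.1501] rim px [[183.2 156.8]]
(0.057, 0) [0.5721 0.2481] rim px [[249.1 155.7]]
(0.057, 0.098) [0.5763 0.346 ] rim px [[315.2 154.7]]
```

```bash
python3 -c "
from h import *
import pickle
c=pickle.load(open('wk.pkl','rb'))
for q in((121,21),(373,15),(253,200)): print(plane(c,q,.155))
inc([.60,-.20,.43],np.radians(87))"
```

```text
[0.38420922 0.09405852 0.155     ]
[0.39685605 0.42053229 0.155     ]
[0.63704624 0.24997064 0.155     ]
t 1.6 pos [0.567  0.2636 0.449 ] psi 86.72 q [-0.65  0.34  0.21  1.   -0.07  1.81  1.05] w 0.0871 F [ 0.1 -0.2  0.1]
INC [-0.0595, -0.4609, 0.0193] [-0.0004, 0.0001, -0.0049]
```

step_arm --increments '[[[-0.006, -0.045, 0], [0, 0, 0]], [[-0.012, -0.09, 0], [0, 0, 0]], [[-0.018, -0.135, 0], [0, 0, 0]], [[-0.024, -0.18, 0.01], [0, 0, 0]], [[-0.03, -0.225, 0.01], [0, 0, 0]]]'

```text
time: 2.1
ee_pos: [0.5833, 0.0369, 0.4384]
eef_rot: [0.028, 1.0, 0.0, -0.0]
ft_force: [1.3, -0.1, 0.3]
width: 0.0868
```

step_arm --increments '[[[-0.006, -0.045, 0], [0, 0, 0]], [[-0.012, -0.09, 0], [0, 0, 0]], [[-0.018, -0.135, 0], [0, 0, 0]], [[-0.024, -0.18, 0.01], [0, 0, 0]], [[-0.028, -0.21, 0.01], [0, 0, 0]]]'

```text
time: 2.6
ee_pos: [0.599, -0.1764, 0.4274]
eef_rot: [0.028, 1.0, 0.0, -0.001]
ft_force: [0.5, 0.3, 0.1]
width: 0.0868
```

step_arm --increments '[[[0, -0.015, 0], [0, 0, 0]], [[0, -0.015, 0], [0, 0, 0]], [[0, -0.015, 0], [0, 0, 0]]]'

```text
time: 2.9
ee_pos: [0.5985, -0.1896, 0.4276]
eef_rot: [0.027, 1.0, 0.001, -0.001]
ft_force: [-0.0, 0.8, -0.2]
width: 0.0869
```

```bash
python3 -c "
from h import *
import pickle
inc([.60,-.2,.43],np.radians(87))
c=r.camera('wrist'); pickle.dump(c,open('wb.pkl','wb')); cv2.imwrite('pics/wb.png',c['pixels']); print(c['extrinsics'])"
```

```text
t 2.9 pos [ 0.5985 -0.1896  0.4276] psi 86.89 q [-0.07  0.35  0.45  1.06 -0.15  1.77  1.85] w 0.0869 F [-0.   0.8 -0.2]
INC [-0.0021, -0.0103, -0.0024] [0.0013, -0.0016, -0.002]
[[ 5.33918833e-02 -9.64311941e-01 -2.59329494e-01  5.27832609e-01]
 [ 9.98573492e-01  5.16994341e-02  1.33472580e-02 -1.85078925e-01]
 [ 5.36267869e-04 -2.59672194e-01  9.65696673e-01  5.91149293e-01]
 [ 0.00000000e+00  0.00000000e+00  0.00000000e+00  1.00000000e+00]]
```

View pics/wb.png

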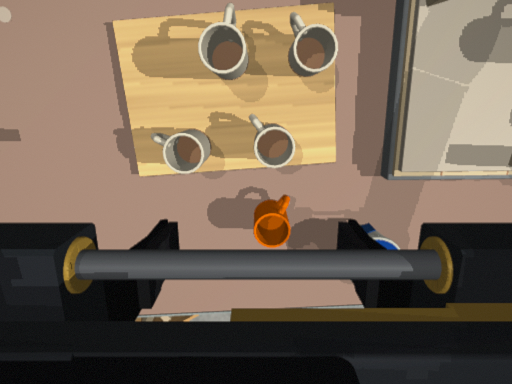

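Run:
```python
from h import *
import pickle
c=pickle.load(open('wb.pkl','rb')); p=c['pixels']
a=cv2.resize(p[110:180,145:305],None,fx=5,fy=5,interpolation=cv2.INTER_CUBIC); cv2.imwrite('pics/wb_a.png',a)
a=cv2.resize(p[0:85,190:350],None,fx=5,fy=5,interpolation=cv2.INTER_CUBIC); cv2.imwrite('pics/wb_b.png',a)
```

```text
(no output)
```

View pics/wb_a.png

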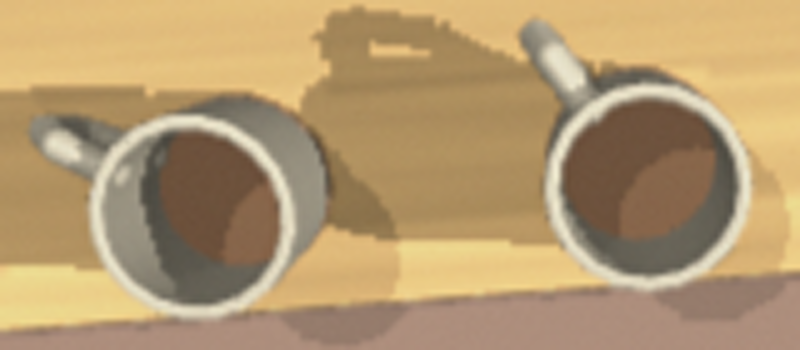

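View pics/wb_b.png

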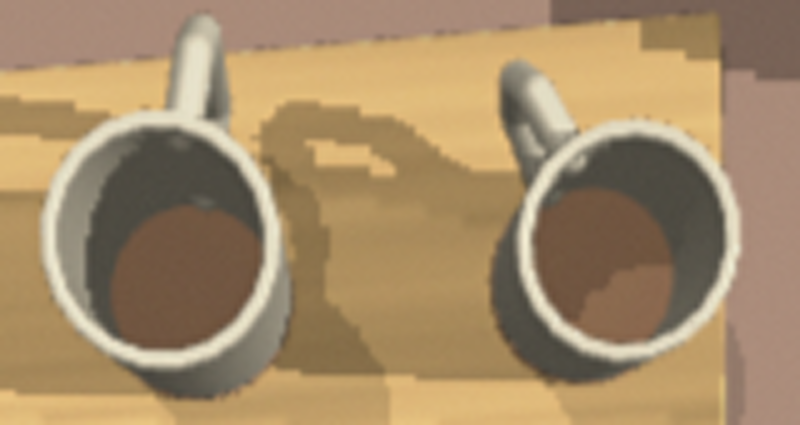

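```bash
cat > rims.py <<'E'
from h import *
import pickle
from scipy.optimize import least_squares
def rim(c,uv0,z,rad=28):
    p=c['pixels'].astype(int); u0,v0=uv0
    P0=plane(c,uv0,z)[:2]
    V=p.max(2); S=(p.max(2)-p.min(2))/np.maximum(V,1)
    pts=[]
    h,w=V.shape
    for v in range(max(0,v0-rad),min(h,v0+rad)):
        for u in range(u0-rad,min(w,u0+rad)):
            if V[v,u]>170 and S[v,u]<.24: pts.append(plane(c,(u,v),z)[:2])
    X=np.array(pts); X=X[abs(np.hypot(*(X-P0).T)-.030)<.009]
    f=lambda q,X: np.hypot(X[:,0]-q[0],X[:,1]-q[1])-q[2]
    q=[*P0,.030]
    for _ in range(4):
        s=least_squares(f,q,args=(X,),loss='soft_l1',f_scale=.0015); q=s.x; X=X[abs(f(q,X))<.004]
    return q,np.std(f(q,X)),len(X)
if __name__=="__main__":
    c=pickle.load(open('wb.pkl','rb'))
    for nm,uv,hp in (("B",(184,153),(159,138)),("A",(274,147),(253,118)),("C",(316,48),(294,16)),("T",(222,48),(229,6))):
        z=.102 if nm!="T" else .135
        q,s,n=rim(c,uv,z); print(nm,np.round(q,4),round(s,4),n)
E
python3 rims.py
```

```text
B [ 0.5949 -0.3034  0.0296] 0.0013 336
A [ 0.5932 -0.1627  0.0296] 0.0012 316
C [ 0.4553 -0.0988  0.0296] 0.0012 385
T [ 0.4533 -0.2283  0.0297] 0.0013 468
```

Run:
```python
from h import *
import pickle
c=pickle.load(open('wb.pkl','rb')); t=pickle.load(open('c0.pkl','rb'))['top']
M={"B":(.5949,-.3034),"A":(.5932,-.1627),"C":(.4553,-.0988)}
def px(x,y,f,o): return ((x+.5)/f-.5+o[0],(y+.5)/f-.5+o[1])
W={"B":[(85,160),(60,143),(40,130)],"A":[(575,88),(555,58),(532,28)]}
pts={k:[px(*q,5,(145,110)) for q in v] for k,v in W.items()}
pts["C"]=[px(*q,5,(190,0)) for q in [(560,120),(540,90),(520,68)]]
T={"B":[(578,165),(590,175)],"A":[(302,185),(315,208)],"C":[(180,430),(195,460)]}
for k in "BAC":
    for src,cc,L in (("wrist",c,pts[k]),("top",t,[px(*q,6,(255,150)) for q in T[k]])):
        for q in L:
            out=[]
            for z in (.085,.092):
                d=plane(cc,q,z)[:2]-M[k]; out.append((round(np.hypot(*d),4),round(np.degrees(np.arctan2(d[1],d[0]))%360,1)))
            print(k,src,np.round(q,1),out)
```

```text
B wrist [161.6 141.6] [(np.float64(0.0401), np.float64(243.5)), (np.float64(0.0385), np.float64(241.2))]
B wrist [156.6 138.2] [(np.float64(0.0491), np.float64(241.3)), (np.float64(0.0475), np.float64(239.3))]
B wrist [152.6 135.6] [(np.float64(0.0562), np.float64(240.2)), (np.float64(0.0545), np.float64(238.5))]
B top [350.9 177.1] [(np.float64(0.0423), np.float64(243.7)), (np.float64(0.041), np.float64(241.1))]
B top [352.9 178.8] [(np.float64(0.0508), np.float64(241.4)), (np.float64(0.0496), np.float64(239.2))]
A wrist [259.6 127.2] [(np.float64(0.0368), np.float64(214.6)), (np.float64(0.0372), np.float64(214.2))]
A wrist [255.6 121.2] [(np.float64(0.0478), np.float64(213.8)), (np.float64(0.0481), np.float64(213.5))]
A wrist [251.  115.2] [(np.float64(0.0594), np.float64(214.0)), (np.float64(0.0595), np.float64(213.8))]
A top [304.9 180.4] [(np.float64(0.0385), np.float64(215.4)), (np.float64(0.0387), np.float64(213.2))]
A top [307.1 184.2] [(np.float64(0.0533), np.float64(213.8)), (np.float64(0.0534), np.float64(212.2))]
C wrist [301.6  23.6] [(np.float64(0.0396), np.float64(205.0)), (np.float64(0.0386), np.float64(207.2))]
C wrist [297.6  17.6] [(np.float64(0.0493), np.float64(206.9)), (np.float64(0.0483), np.float64(208.7))]
C wrist [293.6  13.2] [(np.float64(0.0572), np.float64(209.2)), (np.float64(0.0562), np.float64(210.7))]
C top [284.6 221.2] [(np.float64(0.0369), np.float64(209.7)), (np.float64(0.0367), np.float64(208.6))]
C top [287.1 226.2] [(np.float64(0.0553), np.float64(208.9)), (np.float64(0.055), np.float64(208.2))]
```

```bash
python3 -c "
from h import *
inc([.5932,-.1627,.26],np.radians(-56.2))"
```

```text
t 2.95 pos [ 0.5987 -0.1891  0.4277] psi 86.94 q [-0.07  0.35  0.45  1.06 -0.15  1.77  1.85] w 0.0866 F [-0.3  0.6  1. ]
INC [0.0066, 0.0258, 0.1678] [-0.0013, -0.0022, 2.4983]
```

Candidates for mug_a–c (wrist px): small mugs (186,150), (274,147), (314,50). Not meant: the tall mug (224,50), the orange mug (272,222) and the packed mugs. The close crop shows that (274,147) is a small off-white mug. I'll reach for that one first.

step_arm --increments '[[[0.001, 0.005, 0.03], [0, 0, 0.14]], [[0.002, 0.01, 0.06], [0, 0, 0.28]], [[0.004, 0.015, 0.09], [0, 0, 0.42]], [[0.005, 0.02, 0.12], [0, 0, 0.56]], [[0.006, 0.025, 0.14], [0, 0, 0.7]]]'

```text
time: 3.45
ee_pos: [0.5936, -0.1605, 0.2859]
eef_rot: [0.369, 0.929, 0.001, -0.002]
ft_force: [0.9, 1.3, 0.5]
width: 0.087
```

step_arm --increments '[[[0, 0, 0], [0, 0, 0.14]], [[0, 0, 0], [0, 0, 0.28]], [[0, 0, 0], [0, 0, 0.42]], [[0, 0, 0], [0, 0, 0.56]], [[0, 0, 0], [0, 0, 0.7]]]'

```text
time: 3.95
ee_pos: [0.5941, -0.1579, 0.2862]
eef_rot: [0.666, 0.746, 0.001, -0.002]
ft_force: [0.2, 0.7, 0.0]
width: 0.0867
```

step_arm --increments '[[[0, 0, 0], [0, 0, 0.14]], [[0, 0, 0], [0, 0, 0.28]], [[0, 0, 0], [0, 0, 0.42]], [[0, 0, 0], [0, 0, 0.56]], [[0, 0, 0], [0, 0, 0.7]]]'

```text
time: 4.45
ee_pos: [0.5946, -0.1554, 0.2864]
eef_rot: [0.882, 0.471, 0.001, -0.002]
ft_force: [0.1, 0.3, 0.1]
width: 0.087
```

```bash
python3 -c "
from h import *
inc([.5932,-.1627,.16],np.radians(-56.2))"
```

```text
t 4.45 pos [ 0.5946 -0.1554  0.2864] psi -33.78 q [-0.37  0.33  0.73  1.42 -0.22  1.47 -0.24] w 0.087 F [0.1 0.3 0.1]
INC [-0.0073, 0.0034, 0.1264] [-0.0044, -0.0025, 0.3912]
```

step_arm --increments '[[[-0.003, 0.002, 0.03], [0, 0, 0.13]], [[-0.006, 0.003, 0.06], [0, 0, 0.26]], [[-0.007, 0.003, 0.09], [-0.004, -0.002, 0.39]], [[-0.007, 0.003, 0.115], [-0.004, -0.002, 0.391]], [[-0.007, 0.003, 0.116], [-0.004, -0.002, 0.391]]]'

```text
time: 4.95
ee_pos: [0.5919, -0.1591, 0.1674]
eef_rot: [0.956, 0.292, -0.002, -0.002]
ft_force: [-0.9, 0.3, 0.6]
width: 0.0872
```

```bash
python3 -c "
from h import *
inc([.5932,-.1627,.072],np.radians(-56.2))
c=r.camera('wrist'); cv2.imwrite('pics/wa1.png',c['pixels'])"
```

```text
t 4.95 pos [ 0.5919 -0.1591  0.1674] psi -55.99 q [-0.4   0.42  0.76  1.6  -0.3   1.25 -0.56] w 0.0872 F [-0.9  0.3  0.6]
INC [-0.0007, 0.0042, 0.0954] [-0.0046, 0.0026, 0.0037]
```

View pics/wa1.png

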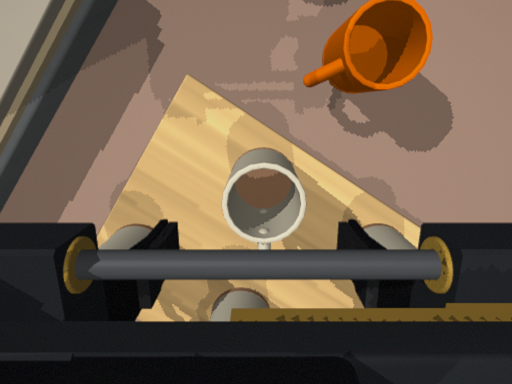

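```bash
python3 -c "
from rims import *
c=r.camera('wrist')
print(rim(c,(263,203),.102,rad=50))
inc([.5932,-.1627,.072],np.radians(-56.2))"
```

```text
(array([ 0.59288365, -0.16280223,  0.02966756]), np.float64(0.0011837942046708668), 1201)
t 5.05 pos [ 0.5935 -0.1607  0.171 ] psi -56.03 q [-0.4   0.41  0.76  1.59 -0.3   1.25 -0.56] w 0.0869 F [-0.2 -0.7  0.4]
INC [-0.0015, 0.0016, 0.099] [-0.001, -0.0009, 0.0029]
```

step_arm --increments '[[[-0.001, 0.002, 0.025], [0, 0, 0.003]], [[-0.001, 0.002, 0.055], [0, 0, 0.003]], [[-0.001, 0.002, 0.08], [0, 0, 0.003]], [[-0.001, 0.002, 0.098], [0, 0, 0.003]], [[-0.001, 0.002, 0.098], [0, 0, 0.003]]]'

```text
time: 5.55
ee_pos: [0.5937, -0.1618, 0.0725]
eef_rot: [0.957, 0.291, -0.0, -0.001]
ft_force: [0.2, -0.5, -0.3]
width: 0.087
```

step_arm --increments '[[[0, 0, 0], [0, 0, 0]], [[0, 0, 0], [0, 0, 0]], [[0, 0, 0], [0, 0, 0]], [[0, 0, 0], [0, 0, 0]], [[0, 0, 0], [0, 0, 0]]]' --hand 1 --grip_force 20

```text
time: 6.05
ee_pos: [0.5944, -0.1619, 0.0736]
eef_rot: [0.957, 0.291, 0.001, -0.001]
ft_force: [-0.9, -0.4, 5.7]
width: 0.0645
```

```bash
python3 -c "
from h import *
inc([.5932,-.1627,.26],np.radians(-56.2))"
```

```text
t 6.05 pos [ 0.5944 -0.1619  0.0736] psi -56.12 q [-0.35  0.52  0.71  1.68 -0.38  1.08 -0.5 ] w 0.0645 F [-0.9 -0.4  5.7]
INC [-0.0011, -0.0003, -0.1864] [-0.0013, -0.0015, 0.0014]
```

step_arm --increments '[[[0, 0, -0.01], [0, 0, 0]], [[0, 0, -0.035], [0, 0, 0]], [[0, 0, -0.07], [0, 0, 0]], [[0, 0, -0.11], [0, 0, 0]], [[0, 0, -0.15], [0, 0, 0]]]'

```text
time: 6.55
ee_pos: [0.5937, -0.1623, 0.2254]
eef_rot: [0.957, 0.291, 0.0, -0.001]
ft_force: [1.3, -0.2, -2.0]
width: 0.0645
```

```bash
python3 -c "
from h import *
inc([.5721,.2481,.27],np.radians(-92.45))"
```

```text
t 6.55 pos [ 0.5937 -0.1623  0.2254] psi -56.15 q [-0.41  0.38  0.79  1.52 -0.27  1.36 -0.58] w 0.0645 F [ 1.3 -0.2 -2. ]
INC [0.2107, -0.3529, -0.0438] [-0.0019, -0.0004, 0.6336]
```

step_arm --increments '[[[0.01, -0.018, -0.015], [0, 0, 0.05]], [[0.03, -0.05, -0.03], [0, 0, 0.11]], [[0.05, -0.085, -0.045], [0, 0, 0.17]], [[0.073, -0.122, -0.05], [0, 0, 0.23]], [[0.096, -0.16, -0.05], [0, 0, 0.29]]]'

```text
time: 7.05
ee_pos: [0.5841, 0.0251, 0.2773]
eef_rot: [0.989, 0.148, 0.001, -0.001]
ft_force: [-0.3, -0.2, -1.4]
width: 0.0644
```

```bash
python3 -c "
from h import *
inc([.5721,.2481,.27],np.radians(-92.45))"
```

```text
t 7.05 pos [0.5841 0.0251 0.2773] psi -72.96 q [-0.76  0.26  0.79  1.52 -0.19  1.43 -1.24] w 0.0644 F [-0.3 -0.2 -1.4]
INC [0.0538, -0.2168, 0.0078] [-0.0022, -0.0017, 0.3401]
```

step_arm --increments '[[[0.01, -0.04, 0], [0, 0, 0.06]], [[0.021, -0.084, 0], [0, 0, 0.13]], [[0.031, -0.126, 0], [0, 0, 0.2]], [[0.041, -0.166, 0], [0, 0, 0.27]], [[0.049, -0.198, 0.004], [0, 0, 0.32]]]'

```text
time: 7.55
ee_pos: [0.5722, 0.2315, 0.2744]
eef_rot: [1.0, -0.012, 0.001, -0.002]
ft_force: [0.9, -0.4, -1.8]
width: 0.0645
```

step_arm --increments '[[[0, -0.01, 0], [0, 0, 0.01]], [[0, -0.01, 0], [0, 0, 0.01]]]'

```text
time: 7.75
ee_pos: [0.5718, 0.2436, 0.2743]
eef_rot: [1.0, -0.015, 0.0, -0.001]
ft_force: [0.8, -0.6, -1.9]
width: 0.0643
```

```bash
python3 -c "
from h import *
inc([.5721,.2481,.27],np.radians(-92.45))
c=r.camera('wrist'); cv2.imwrite('pics/wa2.png',c['pixels'])
c=r.camera('scene'); cv2.imwrite('pics/sa2.png',c['pixels'])
"
```

```text
t 7.75 pos [0.5718 0.2436 0.2743] psi -91.72 q [-1.03  0.35  0.74  1.43 -0.24  1.45 -1.9 ] w 0.0643 F [ 0.8 -0.6 -1.9]
INC [0.0002, -0.0045, 0.0043] [-0.0028, -0.0007, 0.0127]
```

View pics/wa2.png

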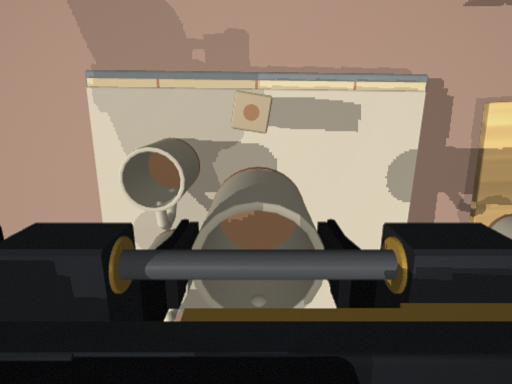

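View pics/sa2.png

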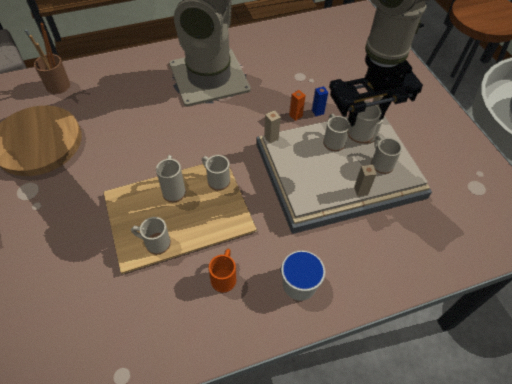

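step_arm --increments '[[[0, -0.004, 0.015], [0, 0, 0.012]], [[0, -0.004, 0.05], [0, 0, 0.012]], [[0, -0.004, 0.085], [0, 0, 0.012]], [[0, -0.004, 0.11], [0, 0, 0.012]], [[0, -0.004, 0.125], [0, 0, 0.012]]]'

```text
time: 8.35
ee_pos: [0.5724, 0.242, 0.1471]
eef_rot: [1.0, -0.024, -0.0, -0.0]
ft_force: [0.1, 0.2, -1.8]
width: 0.0645
```

```bash
python3 -c "
from h import *
inc([.5721,.2481,.1135],np.radians(-92.45))"
```

```text
t 8.35 pos [0.5724 0.242  0.1471] psi -92.81 q [-1.01  0.44  0.7   1.6  -0.3   1.21 -1.87] w 0.0645 F [ 0.1  0.2 -1.8]
INC [-0.0005, -0.0061, 0.0336] [-0.0005, 0.0006, -0.0062]
```

step_arm --increments '[[[0, -0.006, 0.005], [0, 0, -0.006]], [[0, -0.006, 0.012], [0, 0, -0.006]], [[0, -0.006, 0.018], [0, 0, -0.006]], [[0, -0.006, 0.024], [0, 0, -0.006]], [[0, -0.006, 0.024], [0, 0, -0.006]]]'

```text
time: 8.85
ee_pos: [0.5725, 0.2479, 0.1226]
eef_rot: [1.0, -0.022, -0.001, -0.0]
ft_force: [0.1, 0.1, -1.5]
width: 0.0644
```

```bash
python3 -c "
from h import *
inc([.5721,.2481,.1135],np.radians(-92.45))"
```

```text
t 8.85 pos [0.5725 0.2479 0.1226] psi -92.47 q [-1.01  0.47  0.69  1.62 -0.32  1.17 -1.86] w 0.0644 F [ 0.1  0.1 -1.5]
INC [-0.0004, -0.0002, 0.0091] [-0.0002, 0.001, -0.0003]
```

step_arm --increments '[[[0, 0, 0.002], [0, 0, 0]], [[0, 0, 0.004], [0, 0, 0]], [[0, 0, 0.006], [0, 0, 0]], [[0, 0, 0.008], [0, 0, 0]], [[0, 0, 0.009], [0, 0, 0]]]'

```text
time: 9.35
ee_pos: [0.5725, 0.2479, 0.1136]
eef_rot: [1.0, -0.022, -0.001, -0.0]
ft_force: [-1.4, -0.4, 7.8]
width: 0.0646
```

step_arm --increments '[[[0, 0, 0.001], [0, 0, 0]], [[0, 0, 0.001], [0, 0, 0]]]'

```text
time: 9.55
ee_pos: [0.5727, 0.2479, 0.1137]
eef_rot: [1.0, -0.022, -0.0, -0.0]
ft_force: [-3.6, -1.3, 7.3]
width: 0.0646
```

step_arm --increments '[[[0, 0, 0], [0, 0, 0]], [[0, 0, 0], [0, 0, 0]], [[0, 0, 0], [0, 0, 0]]]' --hand -0.75

```text
time: 9.85
ee_pos: [0.5728, 0.2479, 0.1138]
eef_rot: [1.0, -0.022, -0.0, -0.001]
ft_force: [-0.3, -1.0, -0.3]
width: 0.0747
```

```bash
python3 -c "
from rims import *
inc([.5721,.2481,.27],np.radians(-92.45))
c=r.camera('wrist'); cv2.imwrite('pics/wa3.png',c['pixels'])"
```

```text
t 9.85 pos [0.5728 0.2479 0.1138] psi -92.47 q [-1.    0.48  0.69  1.63 -0.32  1.16 -1.85] w 0.0747 F [-0.3 -1.  -0.3]
INC [-0.0008, -0.0003, -0.1562] [-0.0011, 0.0004, -0.0004]
```

View pics/wa3.png

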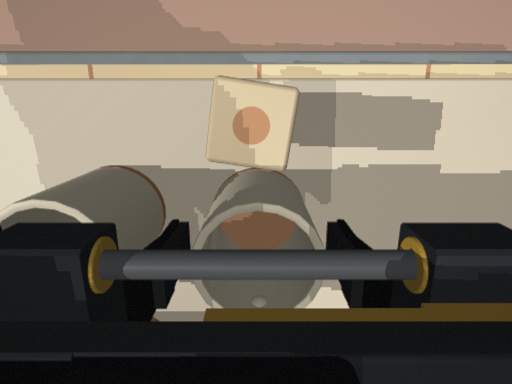

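Released and standing. Next I'll lift clear and head to mug B.

step_arm --increments '[[[0, 0, -0.02], [0, 0, 0]], [[0, 0, -0.05], [0, 0, 0]], [[0, 0, -0.09], [0, 0, 0]], [[0, 0, -0.14], [0, 0, 0]], [[0, 0, -0.19], [0, 0, 0]]]'

```text
time: 10.4
ee_pos: [0.5724, 0.2475, 0.3054]
eef_rot: [1.0, -0.022, -0.0, -0.0]
ft_force: [0.7, 0.6, -0.1]
width: 0.0761
```

```bash
python3 -c "
from rims import *
inc([.5949,-.3034,.28],np.radians(-29))
c=r.camera('wrist'); cv2.imwrite('pics/wa4.png',c['pixels'])"
```

```text
t 10.4 pos [0.5724 0.2475 0.3054] psi -92.48 q [-1.03  0.36  0.75  1.36 -0.24  1.52 -1.92] w 0.0761 F [ 0.7  0.6 -0.1]
INC [0.0463, 0.5494, 0.0249] [-0.0012, 0.0005, -1.1079]
```

View pics/wa4.png

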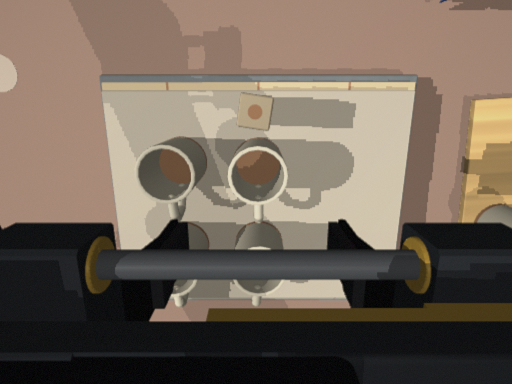

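step_arm --increments '[[[0.004, 0.04, 0], [0, 0, -0.08]], [[0.007, 0.085, 0], [0, 0, -0.17]], [[0.011, 0.13, 0], [0, 0, -0.26]], [[0.015, 0.175, 0], [0, 0, -0.35]], [[0.018, 0.22, 0], [0, 0, -0.44]]]' --hand -1

```text
time: 10.95
ee_pos: [0.5832, 0.0257, 0.3131]
eef_rot: [0.98, 0.199, 0.005, -0.002]
ft_force: [0.9, -0.2, 1.3]
width: 0.0869
```

```bash
python3 -c "
from rims import *
inc([.5949,-.3034,.24],np.radians(-29))"
```

```text
t 10.95 pos [0.5832 0.0257 0.3131] psi -67.04 q [-0.76  0.24  0.78  1.47 -0.17  1.49 -1.15] w 0.0869 F [ 0.9 -0.2  1.3]
INC [-0.1184, 0.3078, 0.0711] [0.001, -0.011, -0.664]
```

step_arm --increments '[[[-0.016, 0.042, 0.01], [0, 0, -0.09]], [[-0.032, 0.084, 0.02], [0, 0, -0.18]], [[-0.048, 0.126, 0.03], [0, 0, -0.27]], [[-0.064, 0.168, 0.04], [0, 0, -0.36]], [[-0.08, 0.21, 0.05], [0, 0, -0.45]]]'

```text
time: 11.45
ee_pos: [0.5918, -0.2002, 0.2613]
eef_rot: [0.91, 0.415, 0.006, -0.001]
ft_force: [1.4, 0.7, 0.5]
width: 0.087
```

```bash
python3 -c "
from rims import *
inc([.5949,-.3034,.19],np.radians(-29))"
```

```text
t 11.45 pos [ 0.5918 -0.2002  0.2613] psi -41.02 q [-0.33  0.38  0.79  1.44 -0.28  1.43 -0.26] w 0.087 F [1.4 0.7 0.5]
INC [-0.0767, 0.0699, 0.0706] [0.0036, -0.0107, -0.2098]
```

step_arm --increments '[[[-0.03, 0.028, 0.02], [0, -0.01, -0.09]], [[-0.055, 0.05, 0.04], [0, -0.01, -0.18]], [[-0.077, 0.07, 0.06], [0.003, -0.01, -0.21]], [[-0.077, 0.07, 0.07], [0.003, -0.01, -0.21]], [[-0.077, 0.07, 0.07], [0.003, -0.01, -0.21]]]'

```text
time: 11.95
ee_pos: [0.5938, -0.3039, 0.1886]
eef_rot: [0.862, 0.507, -0.001, -0.001]
ft_force: [0.2, 0.6, 0.4]
width: 0.087
```

```bash
python3 -c "
from rims import *
c=r.camera('wrist'); cv2.imwrite('pics/wb1.png',c['pixels'])
inc([.5949,-.3034,.072],np.radians(-29)); print(proj(c,[.5949,-.3034,.102]))"
```

```text
t 12.0 pos [ 0.5948 -0.303   0.19  ] psi -28.99 q [-0.1   0.52  0.73  1.41 -0.35  1.34  0.14] w 0.0868 F [0.  0.8 0.8]
INC [-0.0003, 0.0004, 0.118] [-0.0006, -0.0008, 0.0001]
[[258.72988016 193.63868032]]
```

View pics/wb1.png

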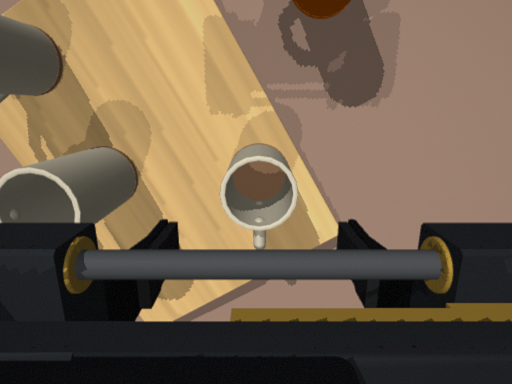

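step_arm --increments '[[[0, 0, 0.03], [0, 0, 0]], [[0, 0, 0.065], [0, 0, 0]], [[0, 0, 0.095], [0, 0, 0]], [[0, 0, 0.117], [0, 0, 0]], [[0, 0, 0.117], [0, 0, 0]]]'

```text
time: 12.5
ee_pos: [0.5944, -0.3003, 0.071]
eef_rot: [0.861, 0.509, -0.001, -0.002]
ft_force: [-1.1, 0.2, 0.8]
width: 0.0871
```

step_arm --increments '[[[0, 0, 0], [0, 0, 0]], [[0, 0, 0], [0, 0, 0]], [[0, 0, 0], [0, 0, 0]], [[0, 0, 0], [0, 0, 0]], [[0, 0, 0], [0, 0, 0]]]' --hand 1 --grip_force 20

```text
time: 13.0
ee_pos: [0.5952, -0.3005, 0.0723]
eef_rot: [0.861, 0.509, 0.0, -0.001]
ft_force: [0.9, 0.8, 6.3]
width: 0.0642
```

step_arm --increments '[[[0, 0, -0.01], [0, 0, 0]], [[0, 0, -0.035], [0, 0, 0]], [[0, 0, -0.075], [0, 0, 0]], [[0, 0, -0.12], [0, 0, 0]], [[0, 0, -0.165], [0, 0, 0]]]'

```text
time: 13.5
ee_pos: [0.5947, -0.3009, 0.2393]
eef_rot: [0.861, 0.508, -0.0, -0.002]
ft_force: [0.7, -0.3, -2.6]
width: 0.0643
```

```bash
python3 -c "
from rims import *
inc([.568,.1501,.28],np.radians(-92.45))"
```

```text
t 13.5 pos [ 0.5947 -0.3009  0.2393] psi -28.89 q [-0.11  0.5   0.75  1.34 -0.33  1.43  0.12] w 0.0643 F [ 0.7 -0.3 -2.6]
INC [0.382, -0.2414, -0.0394] [-0.0034, 0.0003, 1.1093]
```

step_arm --increments '[[[0.017, -0.011, -0.02], [0, 0, 0.06]], [[0.05, -0.031, -0.035], [0, 0, 0.15]], [[0.085, -0.053, -0.045], [0, 0, 0.25]], [[0.12, -0.075, -0.045], [0, 0, 0.35]], [[0.155, -0.097, -0.045], [0, 0, 0.45]]]'

```text
time: 14.0
ee_pos: [0.5842, -0.1173, 0.2855]
eef_rot: [0.954, 0.301, -0.0, -0.002]
ft_force: [0.4, 0.0, -2.1]
width: 0.0641
```

```bash
python3 -c "
from rims import *
inc([.5705,.1501,.28],np.radians(-92.45))"
```

```text
t 14.0 pos [ 0.5842 -0.1173  0.2855] psi -54.96 q [-0.53  0.3   0.83  1.48 -0.23  1.46 -0.66] w 0.0641 F [ 0.4  0.  -2.1]
INC [0.1423, -0.2267, 0.0063] [-0.0034, 0.0007, 0.6544]
```

step_arm --increments '[[[0.02, -0.032, 0], [0, 0, 0.1]], [[0.045, -0.072, 0], [0, 0, 0.21]], [[0.07, -0.112, 0], [0, 0, 0.32]], [[0.095, -0.151, 0], [0, 0, 0.44]], [[0.117, -0.186, 0], [0, 0, 0.54]]]'

```text
time: 14.5
ee_pos: [0.5724, 0.1044, 0.2866]
eef_rot: [0.999, 0.034, -0.001, -0.002]
ft_force: [0.0, 0.1, -1.9]
width: 0.0647
```

```bash
python3 -c "
from rims import *
inc([.5705,.1501,.28],np.radians(-92.45))"
```

```text
t 14.5 pos [0.5724 0.1044 0.2866] psi -86.13 q [-0.93  0.26  0.83  1.51 -0.19  1.45 -1.6 ] w 0.0647 F [ 0.   0.1 -1.9]
INC [0.0012, -0.0457, 0.0068] [-0.0037, 0.0017, 0.1102]
```

step_arm --increments '[[[0, -0.025, 0], [0, 0, 0.06]], [[0.001, -0.042, 0], [-0.003, 0.001, 0.11]], [[0.001, -0.045, 0], [-0.003, 0.001, 0.11]], [[0.001, -0.045, 0.004], [-0.003, 0.001, 0.11]]]'

```text
time: 14.9
ee_pos: [0.5705, 0.1489, 0.2832]
eef_rot: [1.0, -0.021, -0.0, -0.0]
ft_force: [0.0, -0.6, -2.7]
width: 0.0645
```

```bash
python3 -c "
from rims import *
c=r.camera('wrist'); cv2.imwrite('pics/wb2.png',c['pixels'])
inc([.5705,.1501,.1123],np.radians(-92.45))"
```

```text
t 14.95 pos [0.5703 0.1478 0.2823] psi -92.44 q [-0.99  0.28  0.82  1.5  -0.21  1.45 -1.78] w 0.0647 F [-0.4 -0.4 -3.4]
INC [0.0003, -0.0023, 0.17] [-0.0, 0.0011, 0.0001]
```

View pics/wb2.png

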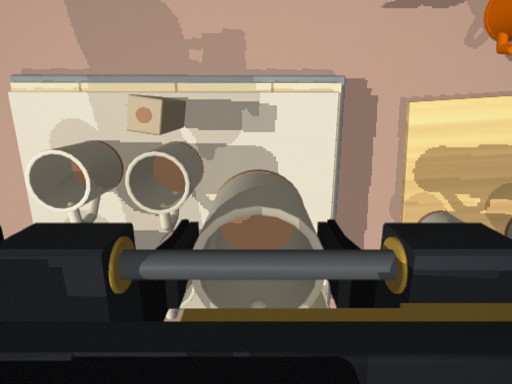

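step_arm --increments '[[[0, -0.002, 0.02], [0, 0, 0]], [[0, -0.002, 0.055], [0, 0, 0]], [[0, -0.002, 0.095], [0, 0, 0]], [[0, -0.002, 0.125], [0, 0, 0]], [[0, -0.002, 0.145], [0, 0, 0]]]'

```text
time: 15.45
ee_pos: [0.5693, 0.1474, 0.135]
eef_rot: [1.0, -0.022, -0.002, 0.001]
ft_force: [0.2, 0.2, -2.1]
width: 0.0643
```

```bash
python3 -c "
from rims import *
inc([.5705,.1501,.1123],np.radians(-92.45))"
```

```text
t 15.45 pos [0.5693 0.1474 0.135 ] psi -92.54 q [-0.95  0.39  0.78  1.7  -0.29  1.17 -1.71] w 0.0643 F [ 0.2  0.2 -2.1]
INC [0.0012, -0.0028, 0.0227] [0.0013, 0.0033, -0.0015]
```

step_arm --increments '[[[0.001, -0.003, 0.006], [0.001, 0.003, 0]], [[0.001, -0.003, 0.012], [0.001, 0.003, 0]], [[0.001, -0.003, 0.016], [0.001, 0.003, 0]], [[0.001, -0.003, 0.019], [0.001, 0.003, 0]], [[0.001, -0.003, 0.021], [0.001, 0.003, 0]]]'

```text
time: 15.95
ee_pos: [0.5707, 0.1503, 0.1145]
eef_rot: [1.0, -0.022, 0.0, -0.0]
ft_force: [0.6, 0.5, -2.2]
width: 0.0649
```

```bash
python3 -c "
from rims import *
inc([.5705,.1501,.1123],np.radians(-92.45))"
```

```text
t 15.95 pos [0.5707 0.1503 0.1145] psi -92.53 q [-0.94  0.42  0.76  1.72 -0.31  1.13 -1.7 ] w 0.0649 F [ 0.6  0.5 -2.2]
INC [-0.0002, 0.0002, 0.0022] [-0.0002, -0.0006, -0.0014]
```

step_arm --increments '[[[0, 0, 0.001], [0, 0, 0]], [[0, 0, 0.002], [0, 0, 0]], [[0, 0, 0.003], [0, 0, 0]]]'

```text
time: 16.25
ee_pos: [0.5712, 0.1504, 0.1123]
eef_rot: [1.0, -0.022, 0.001, -0.0]
ft_force: [-4.1, -1.3, 12.3]
width: 0.0645
```

step_arm --increments '[[[0, 0, 0], [0, 0, 0]], [[0, 0, 0], [0, 0, 0]], [[0, 0, 0], [0, 0, 0]]]' --hand -0.75

```text
time: 16.55
ee_pos: [0.5713, 0.1504, 0.1124]
eef_rot: [1.0, -0.022, 0.001, -0.0]
ft_force: [0.7, -0.3, 0.1]
width: 0.0744
```

step_arm --increments '[[[0, 0, -0.02], [0, 0, 0]], [[0, 0, -0.05], [0, 0, 0]], [[0, 0, -0.09], [0, 0, 0]], [[0, 0, -0.14], [0, 0, 0]], [[0, 0, -0.19], [0, 0, 0]]]'

```text
time: 17.05
ee_pos: [0.5705, 0.1501, 0.3043]
eef_rot: [1.0, -0.022, 0.001, -0.0]
ft_force: [0.8, 0.4, -0.6]
width: 0.0761
```

```bash
python3 -c "
from rims import *
inc([.4553,-.0988,.28],np.radians(-61.5))
import pickle
c=r.camera('wrist'); cv2.imwrite('pics/wb4.png',c['pixels']); pickle.dump(c,open('wb4.pkl','wb'))
for n,P in (('B',(.568,.1501,.142)),('A',(.5721,.2481,.142))):
    u=proj(c,P)[0]; print(n,u,rim(c,tuple(int(round(v)) for v in u),.142,42))"
```

```text
t 17.05 pos [0.5705 0.1501 0.3043] psi -92.54 q [-1.    0.27  0.83  1.46 -0.2   1.49 -1.79] w 0.0761 F [ 0.8  0.4 -0.6]
INC [-0.1041, 0.2538, 0.0239] [-0.0004, -0.0017, -0.5418]
B [258.31337306 177.10051148] (array([0.56625944, 0.15129334, 0.03039699]), np.float64(0.0016789131817720113), 839)
A [164.58620892 177.24873062] (array([0.57033588, 0.24884911, 0.02975126]), np.float64(0.0012670518125444904), 616)
```

View pics/wb4.png

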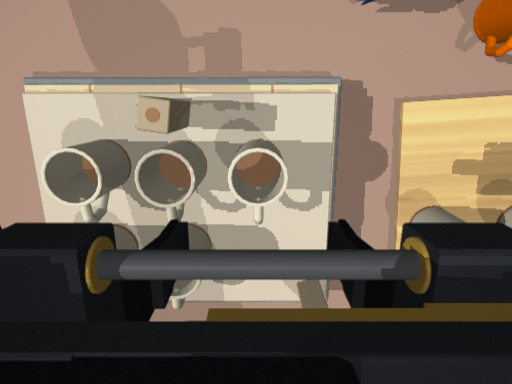

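step_arm --increments '[[[-0.016, 0.04, 0], [0, 0, -0.08]], [[-0.033, 0.08, 0], [0, 0, -0.17]], [[-0.05, 0.12, 0], [0, 0, -0.26]], [[-0.067, 0.162, 0], [0, 0, -0.35]], [[-0.084, 0.204, 0.01], [0, 0, -0.44]]]' --hand -1

```text
time: 17.6
ee_pos: [0.48, -0.0514, 0.3014]
eef_rot: [0.98, 0.198, 0.007, -0.002]
ft_force: [0.6, -0.4, 0.0]
width: 0.0867
```

```bash
python3 -c "
from rims import *
inc([.4553,-.0988,.22],np.radians(-61.5))"
```

```text
t 17.6 pos [ 0.48   -0.0514  0.3014] psi -67.12 q [-0.93 -0.11  0.89  1.74  0.08  1.46 -1.22] w 0.0867 F [ 0.6 -0.4  0. ]
INC [-0.0424, 0.0341, 0.0808] [0.0003, -0.0143, -0.0982]
```

step_arm --increments '[[[-0.025, 0.02, 0.02], [0, -0.01, -0.08]], [[-0.042, 0.034, 0.05], [0, -0.014, -0.098]], [[-0.042, 0.034, 0.08], [0, -0.014, -0.098]], [[-0.042, 0.034, 0.1], [0, -0.014, -0.098]], [[-0.042, 0.034, 0.1], [0, -0.014, -0.098]]]'

```text
time: 18.1
ee_pos: [0.4543, -0.0985, 0.1989]
eef_rot: [0.969, 0.246, -0.002, -0.0]
ft_force: [0.1, 0.8, 0.1]
width: 0.0872
```

```bash
python3 -c "
from rims import *
c=r.camera('wrist'); cv2.imwrite('pics/wc1.png',c['pixels'])
inc([.4553,-.0988,.073],np.radians(-61.5)); u=proj(c,[.4553,-.0988,.102])[0]; print(u,rim(c,tuple(int(round(v)) for v in u),.102,45))"
```

```text
t 18.15 pos [ 0.4553 -0.0985  0.2005] psi -61.54 q [-0.9  -0.09  0.99  1.93  0.08  1.26 -1.01] w 0.0869 F [0.5 0.7 0.8]
INC [0.0001, 0.0002, 0.1275] [0.0, 0.0014, -0.0006]
[259.06109444 190.19615999] (array([ 0.45535052, -0.09885286,  0.02963509]), np.float64(0.0011983815271399013), 993)
```

View pics/wc1.png

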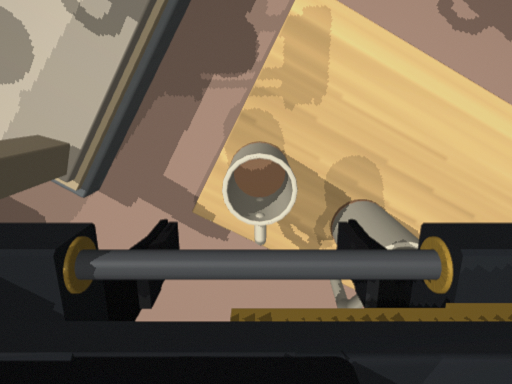

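step_arm --increments '[[[0, 0, 0.03], [0, 0, 0]], [[0, 0, 0.07], [0, 0, 0]], [[0, 0, 0.1], [0, 0, 0]], [[0, 0, 0.12], [0, 0, 0]], [[0, 0, 0.127], [0, 0, 0]]]'

```text
time: 18.65
ee_pos: [0.4551, -0.0984, 0.0729]
eef_rot: [0.969, 0.246, -0.002, 0.0]
ft_force: [-0.3, 0.4, 0.6]
width: 0.087
```

```bash
python3 -c "
from rims import *
inc([.4553,-.0988,.073],np.radians(-61.5))"
```

```text
t 18.65 pos [ 0.4551 -0.0984  0.0729] psi -61.49 q [-0.82  0.2   1.03  2.08 -0.2   0.97 -0.76] w 0.087 F [-0.3  0.4  0.6]
INC [0.0, 0.0005, -0.0001] [0.0001, 0.0032, 0.0003]
```

step_arm --increments '[[[0, 0, 0], [0, 0.003, 0]], [[0, 0, 0], [0, 0.003, 0]], [[0, 0, 0], [0, 0.003, 0]], [[0, 0, 0], [0, 0.003, 0]], [[0, 0, 0], [0, 0.003, 0]]]' --hand 1 --grip_force 20

```text
time: 19.15
ee_pos: [0.456, -0.0983, 0.0739]
eef_rot: [0.969, 0.246, 0.001, 0.0]
ft_force: [-0.1, 0.6, 7.8]
width: 0.0643
```

step_arm --increments '[[[0, 0, -0.01], [0, 0, 0]], [[0, 0, -0.035], [0, 0, 0]], [[0, 0, -0.08], [0, 0, 0]], [[0, 0, -0.125], [0, 0, 0]], [[0, 0, -0.17], [0, 0, 0]]]'

```text
time: 19.65
ee_pos: [0.455, -0.0993, 0.2459]
eef_rot: [0.969, 0.246, 0.001, -0.0]
ft_force: [1.5, 0.5, -2.8]
width: 0.0646
```

```bash
python3 -c "
from rims import *
inc([.4541,.155,.29],np.radians(-92.45))"
```

```text
t 19.65 pos [ 0.455  -0.0993  0.2459] psi -61.57 q [-0.97 -0.17  1.01  1.87  0.15  1.37 -1.07] w 0.0646 F [ 1.5  0.5 -2.8]
INC [0.1204, -0.224, -0.0438] [-0.0005, -0.0023, 0.5389]
```

step_arm --increments '[[[0.012, -0.022, -0.025], [0, 0, 0.05]], [[0.033, -0.061, -0.045], [0, 0, 0.15]], [[0.054, -0.1, -0.045], [0, 0, 0.25]], [[0.075, -0.14, -0.045], [0, 0, 0.35]], [[0.097, -0.18, -0.045], [0, 0, 0.44]]]'

```text
time: 20.15
ee_pos: [0.454, 0.1062, 0.2919]
eef_rot: [1.0, 0.025, 0.001, -0.001]
ft_force: [1.0, -0.8, -1.4]
width: 0.0644
```

```bash
python3 -c "
from rims import *
inc([.4541,.155,.28],np.radians(-92.45))"
```

```text
t 20.15 pos [0.454  0.1062 0.2919] psi -87.09 q [-1.04 -0.11  0.67  1.78  0.07  1.45 -1.9 ] w 0.0644 F [ 1.  -0.8 -1.4]
INC [0.0025, -0.0487, 0.012] [-0.0016, -0.0027, 0.0936]
```

step_arm --increments '[[[0.001, -0.028, 0], [0, 0, 0.05]], [[0.002, -0.044, 0], [-0.001, -0.002, 0.09]], [[0.002, -0.048, 0], [-0.001, -0.002, 0.094]], [[0.002, -0.048, 0.005], [-0.001, -0.002, 0.094]], [[0.002, -0.048, 0.01], [-0.001, -0.002, 0.094]]]'

```text
time: 20.65
ee_pos: [0.4538, 0.1528, 0.2818]
eef_rot: [1.0, -0.022, 0.0, -0.0]
ft_force: [-0.3, -0.5, -2.5]
width: 0.0644
```

```bash
python3 -c "
from rims import *
c=r.camera('wrist'); cv2.imwrite('pics/wc2.png',c['pixels'])
inc([.4551,.155,.1139],np.radians(-92.45))"
```

```text
t 20.7 pos [0.4534 0.1527 0.2809] psi -92.54 q [-1.07 -0.06  0.63  1.77  0.04  1.42 -2.06] w 0.0642 F [-1.3  0.2 -3.7]
INC [0.0016, -0.0024, 0.167] [-0.0, 0.0002, -0.0016]
```

View pics/wc2.png

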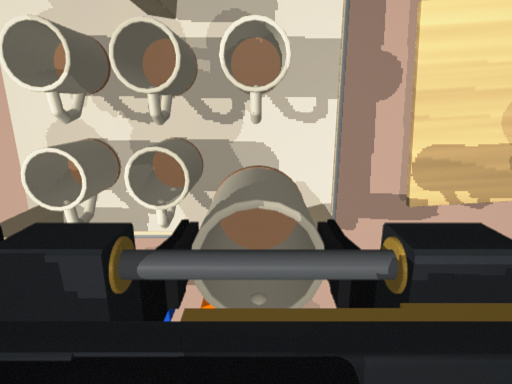

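step_arm --increments '[[[0.001, -0.002, 0.02], [0, 0, 0]], [[0.001, -0.003, 0.055], [0, 0, 0]], [[0.001, -0.003, 0.095], [0, 0, 0]], [[0.001, -0.003, 0.125], [0, 0, 0]], [[0.001, -0.003, 0.142], [0, 0, 0]]]'

```text
time: 21.2
ee_pos: [0.4533, 0.1539, 0.1365]
eef_rot: [1.0, -0.023, -0.001, 0.001]
ft_force: [-0.9, 0.6, -1.9]
width: 0.0642
```

```bash
python3 -c "
from rims import *
inc([.4551,.155,.1139],np.radians(-92.45))"
```

```text
t 21.2 pos [0.4533 0.1539 0.1365] psi -92.61 q [-1.05  0.08  0.66  1.97 -0.05  1.11 -1.99] w 0.0642 F [-0.9  0.6 -1.9]
INC [0.0018, -0.0013, 0.0226] [0.0016, 0.0024, -0.0028]
```

step_arm --increments '[[[0.002, -0.001, 0.006], [0.001, 0.002, -0.003]], [[0.002, -0.001, 0.012], [0.001, 0.002, -0.003]], [[0.002, -0.001, 0.016], [0.001, 0.002, -0.003]], [[0.002, -0.001, 0.019], [0.001, 0.002, -0.003]], [[0.002, -0.001, 0.021], [0.001, 0.002, -0.003]]]'

```text
time: 21.7
ee_pos: [0.4557, 0.1549, 0.1158]
eef_rot: [1.0, -0.021, 0.0, -0.0]
ft_force: [-0.3, -0.4, -2.5]
width: 0.0646
```

step_arm --increments '[[[0, 0, 0.001], [0, 0, 0]], [[0, 0, 0.002], [0, 0, 0]], [[0, 0, 0.002], [0, 0, 0]]]'

```text
time: 22.0
ee_pos: [0.4558, 0.155, 0.114]
eef_rot: [1.0, -0.021, 0.0, -0.0]
ft_force: [0.2, -0.5, -2.2]
width: 0.0649
```

step_arm --increments '[[[0, 0, 0.001], [0, 0, 0]], [[0, 0, 0.002], [0, 0, 0]]]'

```text
time: 22.2
ee_pos: [0.4563, 0.155, 0.1137]
eef_rot: [1.0, -0.021, 0.0, -0.001]
ft_force: [-10.1, -4.4, 27.2]
width: 0.0643
```

step_arm --increments '[[[0, 0, -0.001], [0, 0, 0]], [[0, 0, -0.001], [0, 0, 0]]]'

```text
time: 22.4
ee_pos: [0.4566, 0.1552, 0.115]
eef_rot: [1.0, -0.021, 0.001, -0.001]
ft_force: [-0.8, -0.5, -2.2]
width: 0.0646
```

step_arm --increments '[[[0, 0, 0], [0, 0, 0]], [[0, 0, 0], [0, 0, 0]], [[0, 0, 0], [0, 0, 0]]]' --hand -0.75

```text
time: 22.7
ee_pos: [0.4566, 0.1552, 0.115]
eef_rot: [1.0, -0.021, 0.001, -0.001]
ft_force: [-1.4, -0.6, 0.3]
width: 0.0748
```

step_arm --increments '[[[0, 0, -0.02], [0, 0, 0]], [[0, 0, -0.05], [0, 0, 0]], [[0, 0, -0.09], [0, 0, 0]], [[0, 0, -0.14], [0, 0, 0]], [[0, 0, -0.19], [0, 0, 0]]]'

```text
time: 23.2
ee_pos: [0.456, 0.1545, 0.3069]
eef_rot: [1.0, -0.021, 0.001, -0.001]
ft_force: [1.4, 1.5, 0.3]
width: 0.076
```

```bash
python3 -c "
from rims import *
inc([.43,-.0,.4],np.radians(-92.5))
c=r.camera('wrist'); cv2.imwrite('pics/wc4.png',c['pixels'])
for n,P in (('B',(.568,.1501,.142)),('A',(.5721,.2481,.142)),('C',(.4541,.155,.142))):
    u=proj(c,P)[0]; print(n,u,rim(c,tuple(int(round(v)) for v in u),.142,42))"
```

```text
t 23.2 pos [0.456  0.1545 0.3069] psi -92.46 q [-1.08 -0.06  0.64  1.72  0.04  1.47 -2.06] w 0.076 F [1.4 1.5 0.3]
INC [-0.0192, 0.1553, -0.0934] [-0.0018, -0.0012, 0.0007]
B [258.14729642  59.95949663] (array([0.5681623 , 0.15111518, 0.0300734 ]), np.float64(0.0015671759876433548), 1016)
A [156.13155029  60.00165061] (array([0.57261375, 0.24906556, 0.03080143]), np.float64(0.0018072852028285285), 1066)
C [258.00064458 175.87080328] (array([0.45353635, 0.15483882, 0.0313643 ]), np.float64(0.0019223619368887333), 865)
```

View pics/wc4.png

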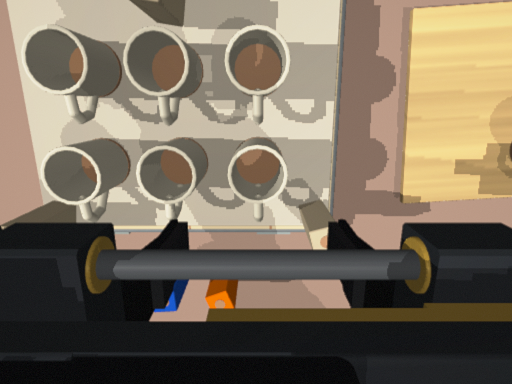

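step_arm --increments '[[[0, 0.01, -0.04], [0, 0, 0]], [[-0.006, 0.05, -0.08], [0, 0, 0]], [[-0.012, 0.09, -0.09], [0, 0, 0]], [[-0.018, 0.12, -0.09], [0, 0, 0]], [[-0.019, 0.15, -0.09], [0, 0, 0]]]'

```text
time: 23.75
ee_pos: [0.4319, 0.0042, 0.404]
eef_rot: [1.0, -0.022, 0.005, -0.005]
ft_force: [-0.4, 0.0, -0.8]
width: 0.0761
```

step_arm --increments '[[[0, 0, 0], [0, 0, 0]], [[0, 0, 0], [0, 0, 0]]]'

```text
time: 23.95
ee_pos: [0.4319, 0.0039, 0.4042]
eef_rot: [1.0, -0.022, 0.005, -0.005]
ft_force: [0.6, 0.3, 0.2]
width: 0.0759
```

```bash
python3 -c "
from h import *
a=r.camera('top')['pixels'];b=r.camera('scene')['pixels']
import numpy as np
cv2.imwrite('pics/fin.png',np.vstack([cv2.resize(a[120:260,90:380],(700,338)),cv2.resize(b[60:290,90:450],(400,256)).repeat(1,0)[:, :] if 0 else cv2.copyMakeBorder(cv2.resize(b[60:290,90:450],(400,256)),0,0,0,300,cv2.BORDER_CONSTANT)]))"
```

```text
(no output)
```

View pics/fin.png

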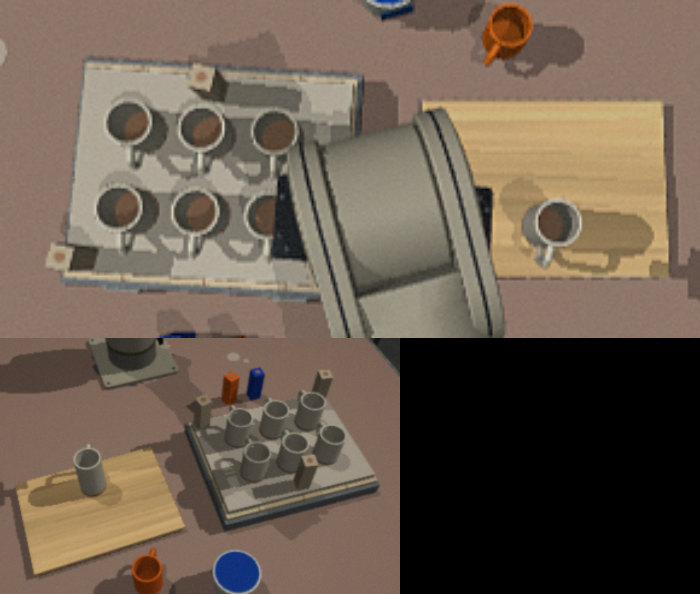

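Both views show two straight rows of three with the handles to the front. The posts, tall mug and tub look undisturbed, and the arm is clear.

```bash
python3 -c "
from bench import r
print(r.close_job())"
```

```text
the job is handed in; nothing more can be done
None
```

I packed the three small mugs into the empty places (back middle, back right, front right) with their handles to the front, and handed the job in at about 24 s of the 67 s allowed.

- **Position:** My last wrist-camera rim fits put each mug's axis within about 2 mm of its place.
- **Fit quality:** The last rim fits were noisier than the early ones. They gave radii of 30.1 to 31.4 mm where about 29.8 mm was expected, so allow 1 to 2 mm of uncertainty.
- **Handles and surroundings:** By eye in the final wrist, top and scene views, the handles point to the front. The posts, the packed mugs, the tall mug and the tub look unmoved and upright. I did not measure any of these.
- **Force:** The third mug was pressed onto the shelf with about 27 N for a moment. I backed off 1 mm before releasing it, and it stands as intended.

No other check failed or disagreed.

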